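# Park the heating pan off the hot zone and block it with the stop bar

## Robot

A 6-joint arm with a two-finger parallel gripper is mounted at the origin on the work surface. World frame = base frame: x ahead of the robot, y to its left, z up, the work surface at z = 0. Lengths are in mm, angles in rad, forces in N, time in s.
With the tool pointing down it reaches from about 400 to 925 mm from the base axis. Payload 12.5 kg.
Tool frame: the origin (TCP) lies midway between the tips of the shut fingers; the grasp point (between the pads) lies 19 mm behind it; z points along the fingers, y is the line along which they close (so a half turn about z gives the same grasp; the last joint's range is limited). The gripper opens to 95 mm and grips with 3 to 60 N. Pads are 20 mm wide; open, the fingers measure 119 mm over their backs; the gripper's body (75 mm by 180 mm) begins 59 mm behind the grasp point.
Start: joints at [-1.37, 0.491, 1.559, -0, 1.092, -0.106], TCP at [188.779, -595.827, 214.661] pointing down, gripper open.
Joint ranges: [-3.1, 3.1], [-0.84, 2.19], [0.05, 2.79], [-1.13, 4.28], [0.06, 2.93], [-2.69, 2.69]. Speed limits (rad/s): [2.22, 2.22, 2.79, 3.14, 3.14, 3.14].

## Interface

Orientations are given as [roll, pitch, yaw] about the fixed x, y, z axes, in that order (R = Rz(yaw) Ry(pitch) Rx(roll)).
In Python, from cell import env gives the robot as it stands.
- The arm moves only by the tool carry_out, never from a script. Its argument "series" is a list of rows, each a list of 4 numbers: the shift along the world's x, y, z normalised to -1 to 1, where 1 is 5 cm, then the turn about the world's z normalised to -1 to 1, where 1 is 6 degrees. In form: [[x, y, z, turn], ...]. A call has exactly 5 rows; each row shifts and turns the commanded pose from where the row before left it; what a row does not reach is not made up. A row lasts 1/10 s, in which the tool goes at most 50 mm and 8.59 degrees, less where a joint would pass 70% of its speed; a pose out of reach is approached as far as the arm can. A call with a number of a shift or a turn outside -1 to 1 is refused whole. A call with a gripper value outside its range is refused whole. "fingers" is the closure, from -1 (fully open) to 1 (shut), set as the call begins (left out, the last holds). The fingers move at their own pace and stop on an object; the grip force is fixed at half the most. Time passes only in rows, so rows that do not move let the fingers close, or fill a call up. It gives the time, the measured TCP pose, the force, the opening and the grip force at its end, in the units of the state.
- env.state(): the state, without advancing time (a new reading comes with each control period).
- env.read_camera(name): name is "side" or "top"; returns the picture (400x640x3 uint8, red, green, blue); there is no depth.
- env.calibration(name): a dict with "K" (3x3 intrinsics, pixels), "dist" ([k1, k2, p1, p2, k3] as OpenCV has them; the pictures are not rectified), "pose" (4x4, takes a point from camera to world coordinates). Camera axes: x right, y down, z forward; pixel columns grow to the right and rows downward; lengths in mm; the calibration is good to about 2 mm. A picture is of the moment at which its call begins. calibration takes no time and is no camera call.
- env.job_done(): hands the job in; it is judged then, once.
Trained networks look in the newest picture that a camera, given by its name, has taken for a name from the list of things; names that differ only in an ending like _2 or _b are one class to them, and where a whole thing is asked for, a point or a joint stands for the part that bears it (a point fixed in the world has none). Each returns a list of dicts, best first, with "conf" (0 to 1); they miss things now and then, are a little off and sometimes report something else, mostly with a low value. They report only what shows in the picture. A call takes as long as a camera call. They do not tell look-alikes from the thing itself.
- env.look_for(camera, label): "position" ([row, column] as shares, 0 to 1, of the picture: columns of its width, rows of its height, amid what is visible of it).
The state is a dict: "t": time; "joints": joint angles; "qvel": joint speeds; "tau": joint torques, N m; "eef_pos": TCP position; "tcp_rot": TCP orientation; "ft_force": force on the tool from outside, world axes, zero at the start; "moment": the same for the moment, N m; "opening": opening from 0.0 (shut) to 1.0 (fully open); "grip_force": force on a finger pad.
Only numpy, scipy, OpenCV 4.12 (cv2) and the standard library are available. Lean on these libraries where they do the work, as an engineer would, in place of code of your own. Each camera call takes 0.05 s, during which the arm holds its last target. There are 200 camera calls.

## Task

Slide the square steel pan across the hotplate from the red outline to the blue outline without lifting or tipping it, so that it sits centred and square inside the blue outline. Then gently lay the brass T-bar flat on the hotplate, its long edge flush against and centred on the side of the pan that faces the red outline, so that the pan cannot creep back. Leave the jar, beaker and bottle alone.

Things in the scene. Friction and masses are not known exactly. Their poses are not given: they have to be found in the camera images.
- hotplate: Fixed laboratory hotplate, white with a dark grey glass top, 240 (x) by 460 (y) mm, top surface flat and 55 mm above the bench. Origin: centre of its underside, on the bench. x points away from the robot across its width, y along its length, z up.
- red_mark: Red square outline painted on the hotplate top (heated place), line centre to line centre 146 mm, lines 6 mm wide, flush with the top. Origin: centre of the square, on the top surface. Axes as the hotplate's. 210 mm from the blue outline along the hotplate's length; red may be the left or the right one.
- blue_mark: Blue square outline painted on the hotplate top (parking place), the same size as the red one: the lines' inner edges are 140 mm apart. Origin: centre of the square, on the top surface. Axes as the hotplate's.
- pan: Loose square steel pan holding an aluminium vial block, 120 by 120 mm, 60 mm high, plumb sides, 0.5 to 1 kg. Origin: centre of its underside; z up. Straight level black handle along its own -x (towards the robot): 20 mm wide (y), 14 mm thick, its middle 45 mm above the underside, from 80 to 165 mm from the pan's centre. Starts in the red outline, up to 15 degrees askew.
- stop_bar: Loose brass-coloured bar of inverted-T section, 0.4 kg, lying on the bench left of the hotplate (+y). Flat foot 150 (its x) by 80 (its y) by 8 mm thick; upright web along the middle of the foot, 150 long, 10 thick (y), its top 46 mm above the underside. Origin: centre of the underside; the two long foot edges are 40 mm either side in y; same both ways round.
- jar: Bystander: white jar with red cap, 68 mm across, 100 mm tall, beyond and left of the hotplate. Origin: centre of its underside.
- beaker: Bystander: glass beaker, 72 mm across, 90 mm tall, beyond the hotplate. Origin: centre of its underside.
- flask: Bystander: white bottle with red cap, 64 mm across, 150 mm tall, right of and nearer than the hotplate. Origin: centre of its underside.
Mind the look-alikes: they are no part of the job. Several things have the shape of the stop_bar; the one meant has the colours described above.

How it is judged (in metres and radians):
On the way, in this order (a step that is already met when the one before it is completed fails the run):
1. the pan stands centred and square in the blue outline (horizontal distance between pan and blue_mark below 0.014 m and angle between the x axis of pan and the x axis of blue_mark, either way round below 0.12 rad and z of pan in the frame of hotplate between 0.052 and 0.058 m and angle between pan's own z axis and vertical below 0.05 rad), for 0.2 s.
2. the bar lies flat on the hotplate, flush against the pan's side that faces the red outline ((y of stop_bar in the frame of pan between 0.0965 and 0.104 m or y of stop_bar in the frame of pan between -0.104 and -0.0965 m) and x of stop_bar in the frame of pan between -0.03 and 0.03 m and angle between the x axis of stop_bar and the x axis of pan, either way round below 0.045 rad and horizontal distance between stop_bar and red_mark below 0.15 m and z of stop_bar in the frame of hotplate between 0.052 and 0.058 m and angle between stop_bar's own z axis and vertical below 0.05 rad), for 0.2 s.
At the end, for the whole second after the job is handed in: Pan flat on the hotplate, within 14 mm and 7 degrees of centred and square in the blue outline; bar flat on the hotplate at the pan's red-facing side, parallel within 2.5 degrees, gap under 4 mm, its middle within 30 mm of the side's middle; both at rest (all of step 1 and all of step 2 and linear speed of each of pan, stop_bar below 0.02 m/s); the robot touches nothing.
It fails at once if the pan is lifted more than 7 mm off the hotplate (z of pan in the frame of hotplate above 0.062 m).
It fails at once if the pan is tipped more than 7 degrees (angle between pan's own z axis and vertical above 0.12 rad).
It fails at once if the bar is dropped or slammed on the hotplate (faster than 0.35 m/s within 15 mm of its top) (linear speed of stop_bar above 0.35 m/s and z of stop_bar in the frame of hotplate between 0.05 and 0.07 m and y of stop_bar in the frame of hotplate between -0.25 and 0.25 m and x of stop_bar in the frame of hotplate between -0.15 and 0.15 m).
It fails at once if the jar, beaker or bottle is moved more than 20 mm (distance of any of jar, beaker, flask from where it was at the start of the episode above 0.02 m).
It also fails if it takes over 61 s, if anything falls off the work surface, if the arm or the gripper's body presses on something with over 40 N, if the wrist force passes 120 N, or if a joint passes its speed limit or range.

## Working session

There is one attempt and no reset: what is moved stays moved. The work goes in short steps, Python scripts to look and compute and a tool call to move; the robot and the scene stay as the last step left them, time stands still between calls to the robot, and variables do not carry over. Pictures are saved under pics/ and viewed, at most 10 in all, crops included, and the job is handed in when it is done.

Besides the shell and the picture viewer there is one more tool, called after "Request:" as name(argument=value, ...), one argument or row to a line, values as JSON. carry_out: Moves the arm, as the interface text tells. Its arguments: {"type":"object","properties":{"series":{"type":"array","items":{"type":"array","items":{"type":"number","minimum":-1,"maximum":1}}},"fingers":{"type":"number"}},"required":["series"]}

```bash
mkdir -p pics; python3 - <<'E'
from cell import env
import cv2
for c in("top","side"):
    im=env.read_camera(c); cv2.imwrite(f"pics/{c}0.png",im[:,:,::-1])
    k=env.calibration(c); print(c,k["K"],k["dist"],k["pose"])
    for l in("pan","stop_bar","hotplate","red_mark","blue_mark","jar","beaker","flask"):
        print(l,[(round(d["conf"],2),[round(d["position"][0]*400),round(d["position"][1]*640)]) for d in env.look_for(c,l)])
print(env.state())
E
```

```text
top [[434.17101385   0.         330.13364911]
 [  0.         434.17101385 196.90436246]
 [  0.           0.           1.        ]] [0.02632979 0.         0.         0.         0.        ] [[ 1.04634429e-03 -9.97951397e-01  6.39680771e-02  4.70237214e+02]
 [-9.99852640e-01  5.20380025e-05  1.71667111e-02 -3.34097341e+01]
 [-1.71348721e-02 -6.39766130e-02 -9.97804284e-01  1.40416993e+03]
 [ 0.00000000e+00  0.00000000e+00  0.00000000e+00  1.00000000e+00]]
pan [(0.89, [200, 333])]
stop_bar [(0.98, [137, 205]), (0.94, [195, 227])]
hotplate [(0.76, [201, 373])]
red_mark [(0.68, [174, 324])]
blue_mark [(0.57, [204, 371])]
jar [(0.82, [140, 252]), (0.56, [199, 375])]
beaker [(0.93, [120, 367])]
flask [(0.58, [277, 467])]
side [[391.98185445   0.         319.93438683]
 [  0.         391.98185445 200.22891602]
 [  0.           0.           1.        ]] [0.00365231 0.         0.         0.         0.        ] [[ 9.89261692e-01 -1.17419053e-01  8.70291386e-02  4.36909088e+02]
 [-1.45988572e-01 -7.65439744e-01  6.26729076e-01 -6.91506890e+02]
 [-6.97437306e-03 -6.32704326e-01 -7.74362056e-01  8.7
[... 353 characters left out ...]
423])]
flask [(0.95, [365, 238])]
{'t': 0.9, 'joints': array([-1.36962229e+00,  4.90893606e-01,  1.55888017e+00, -2.19843352e-05,
        1.09168733e+00, -1.05602041e-01]), 'qvel': array([-0.00252413, -0.00071824,  0.00045415,  0.00021713,  0.00134369,
       -0.00118109]), 'tau': array([-2.55502171e-03, -6.12467194e+01, -2.58429301e+01,  6.91033923e-02,
        4.44586657e-02, -1.64700904e-06]), 'eef_pos': array([ 188.76315267, -595.8447908 ,  214.6717574 ]), 'tcp_rot': array([3.14146389e+00, 3.32679660e-05, 3.06786212e-01]), 'ft_force': array([-0.47391767, -0.57423572, -0.3508207 ]), 'moment': array([-0.01074627,  0.03324848, -0.00039514]), 'grip_force': 0.0, 'opening': 1.0026239579537044}
```

View pics/top0.png

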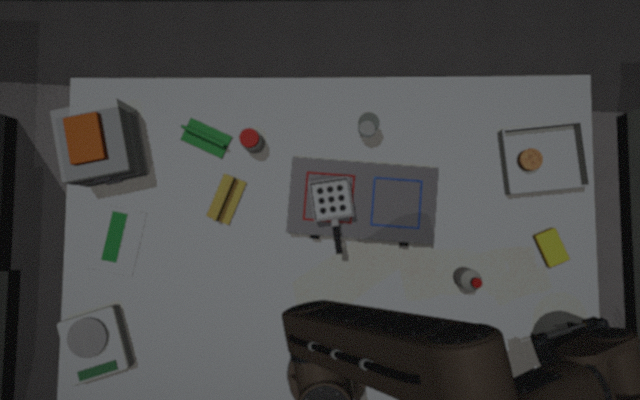

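View pics/side0.png

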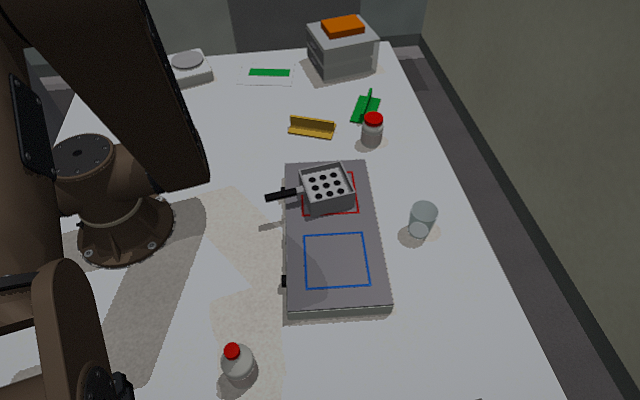

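Top view: the pan (200,333) is in the red outline (left, +y), blue is centred about (203,397), and the brass bar is at (200,227). The bar at (137,206) is the green look-alike. The bottle is at (280,470).

```bash
cat > h.py <<'E'
from cell import env
import cv2, numpy as np
def toplane(c,px,z):
    k=env.calibration(c); n=cv2.undistortPoints(np.float64(px).reshape(-1,1,2),k["K"],np.float64(k["dist"])).reshape(-1,2)
    P=k["pose"]; d=np.c_[n,np.ones(len(n))]@P[:3,:3].T
    return P[:3,3]+d*((z-P[2,3])/d[:,2])[:,None]
def topx(c,p):
    k=env.calibration(c); T=np.linalg.inv(k["pose"])
    return cv2.projectPoints(np.float64(p).reshape(-1,1,3),cv2.Rodrigues(T[:3,:3])[0],T[:3,3],k["K"],np.float64(k["dist"]))[0].reshape(-1,2)
def blob(mask,roi):
    m=np.zeros_like(mask); r0,r1,c0,c1=roi; m[r0:r1,c0:c1]=mask[r0:r1,c0:c1]
    n,l,s,_=cv2.connectedComponentsWithStats(m.astype(np.uint8)); i=1+np.argmax(s[1:,4])
    return l==i
def rect(c,m,z):
    """outer rect of mask on plane z: centre, sizes, angle(rad) of first size axis"""
    r,q=np.nonzero(m); p=toplane(c,np.c_[q,r],z)[:,:2].astype(np.float32)
    (x,y),(w,h),a=cv2.minAreaRect(p); return np.round([x,y,w,h,a],1), np.round(p.mean(0),1)
def hsv(im): return cv2.cvtColor(im,cv2.COLOR_RGB2HSV)
E
python3 - <<'E'
from h import *
im=env.read_camera("top"); H=hsv(im); h,s,v=[H[...,i].astype(int) for i in range(3)]
b=blob((h>105)&(h<130)&(s>90),(165,240,360,435)); print("blue",b.sum(),rect("top",b,55))
g=blob((h>15)&(h<32)&(s>110),(165,235,195,260)); print("bar",g.sum(),rect("top",g,8))
k=blob((v<45),(218,262,325,350)); print("handle",k.sum(),rect("top",k,107))
hp=(v>60)&(v<130); 
print(v[200,300:365:1]); print(v[168:262,340]); print(v[200,205:250],h[200,205:250],s[200,205:250])
crop=im[160:265,280:440]; cv2.imwrite("pics/c1.png",cv2.resize(crop,None,fx=5,fy=5,interpolation=cv2.INTER_CUBIC)[:,:,::-1])
E
```

```text
blue 349 (array([ 539.8, -215. ,  151.8,  151.8,   85.7]), array([ 539.3, -218.4], dtype=float32))
bar 995 (array([551.9, 326.5,  74.7, 146.3,  67.9]), array([552.9, 326.7], dtype=float32))
handle 149 (array([426.7, -33.8,  76.4,  19.6,   9.5]), array([429.2, -32.5], dtype=float32))
[ 84  78  85  83  88  87  87  83  81  80  87  88  81  87 106 113 112 108
  83  52  32  28  29  48  81 105 108 101  85  52  35  29  38  55  88 111
 111 109 101  84  65  62  68  83 104 113 110 116 112 103  87  86  71  70
  75  80  77  82  77  78  79  78  78  77  78]
[ 80  84  78  76  78  84  82  77  79  84  82  68  73  98 108 110  96  67
  40  25  27  46  66  91 111 111  90  63  37  31  31  37  65  95 111 111
  98  83  71  54  55  70  87 109 113 112 112 105  90  76  62  58  54  56
  60  47  53  52  53  51  50  53  52  47  48  42  37  35  40  52  53  47
  45  41  38  38  38  38  40  34  35  27  29  24  36  65  92 103 112 110
 107 112 108 109]
[112 115 114 114 112 114 106 109 108 109 108 107 108 107 106 102 106 108
  94  71  50  49  60  73  77  86  95 108 107 109 108 112 106  93  85  94
 107 117 116 115 113 112 113 114 114] [105 108 100 113  90 108  60  25  23  25  25  25  26  25  26  25  24  25
  26  24  20  23  18  19  22  22  24  25  26  26  26  25  26  27  28  60
 105 108 108 135 100 113  90 110  98] [  9  11   7   9   7  11   2  44  97 131 130 126 130 122 130 135 125 123
 130 122 122 130 145 154 146 139 132 130 122 126 127 123 125 121  48   3
  10  11  11   4   7   9   2   7   9]
```

View pics/c1.png

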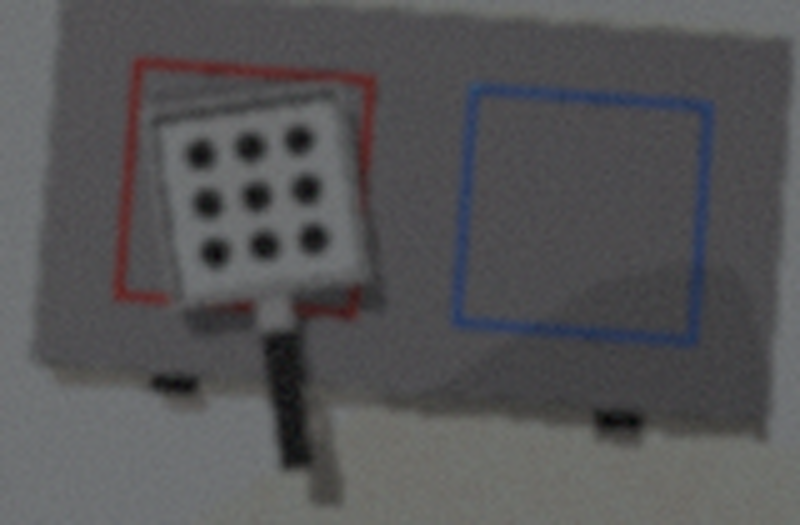

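```bash
cat >> h.py <<'E'
from scipy.optimize import minimize
def fit(c,img,pin,pout,x0):
    img=cv2.GaussianBlur(img.astype(np.float32),(0,0),.7); pts=np.vstack([pin,pout]); n=len(pin)
    def f(q):
        x,y,a=q[0],q[1],q[2]; C,S=np.cos(a),np.sin(a)
        p=np.c_[x+C*pts[:,0]-S*pts[:,1],y+S*pts[:,0]+C*pts[:,1],pts[:,2]]
        u=topx(c,p).astype(np.float32); s=cv2.remap(img,u[None,:,0],u[None,:,1],cv2.INTER_LINEAR)[0]
        return s[n:].mean()-s[:n].mean()
    best=None
    for d in (0,-.08,.08):
        x=np.array(x0,float)+[0,0,d]; sim=np.vstack([x,x+[10,0,0],x+[0,10,0],x+[0,0,.08]])
        r=minimize(f,x,method="Nelder-Mead",options=dict(initial_simplex=sim,xatol=1e-3,fatol=1e-4))
        if best is None or r.fun<best.fun: best=r
    return np.array([*best.x[:2],np.degrees(best.x[2]),best.fun]).round(2)
def ring(a,b,z,n=60):
    t=np.linspace(-1,1,n); e=np.ones(n)
    return np.vstack([np.c_[t*a,e*b,e*z],np.c_[t*a,-e*b,e*z],np.c_[e*a,t*b,e*z],np.c_[-e*a,t*b,e*z]])
def box(x0,x1,y0,y1,z,n=20):
    X,Y=np.meshgrid(np.linspace(x0,x1,n),np.linspace(y0,y1,n)); return np.c_[X.ravel(),Y.ravel(),0*X.ravel()+z]
def chans(c):
    im=env.read_camera(c).astype(int); R,G,B=[im[...,i] for i in range(3)]
    return im,B-R,R-(G+B)//2,R-B,im.max(2)
def sq(h,z): return ring(h,h,z)
def blue(c,ch,x0): return fit(c,ch[1],sq(73,55),np.vstack([sq(65,55),sq(81,55)]),x0)
def red(c,ch,x0): return fit(c,ch[2],sq(73,55),np.vstack([sq(65,55),sq(81,55)]),x0)
def panf(c,ch,x0):
    v=ch[4]; return fit(c,v,np.vstack([sq(57,115),sq(54,115)]),np.vstack([ring(65,65,115)[:120],ring(65,65,115)[180:]]),x0)
def handle(c,ch,x0): # pan pose from the black handle
    return fit(c,-ch[4],box(-164,-82,-9,9,107),np.vstack([box(-164,-82,14,20,107),box(-164,-82,-20,-14,107),box(-178,-170,-9,9,107)]),x0)
def bar(c,ch,x0,z=0):
    return fit(c,ch[3],np.vstack([ring(73,38,z+8),ring(70,35,z+8)]),np.vstack([ring(78,43,z+8),ring(81,46,z+8)]),x0)
E
cat > see.py <<'E'
from h import *
E
python3 - <<'E'
from h import *
for c in("top","side"):
    ch=chans(c)
    print(c,"blue",blue(c,ch,(540,-215,-.075)),"red",red(c,ch,(555,-6,-.075)))
    print("pan",panf(c,ch,(545,-37,.14)),"handle",handle(c,ch,(545,-37,.14)),"bar",bar(c,ch,(552,326,-.4)))
E
```

```text
top blue [ 539.78 -214.66   -4.52  -29.43] red [556.27  -5.21  -4.4  -23.48]
pan [549.84  -9.18   9.   -14.92] handle [548.8  -23.35   4.42 -52.87] bar [553.59 327.08 -21.96 -35.99]
side blue [ 538.96 -212.94   -4.59  -96.94] red [555.6   -3.42  -4.52 -42.64]
pan [553.33 -33.92   8.42 -41.68] handle [ 548.26  -19.21    7.79 -107.08] bar [556.71 336.22 -22.93 -47.16]
```

```bash
cat >> h.py <<'E'
def panj(c,ch,x0): # joint pan rim + handle
    v=np.minimum(ch[4],140)
    H=box(-162,-84,-8,8,107); 
    g=ch[4].astype(np.float32); g=np.clip(g,0,255)
    import types
    img=cv2.GaussianBlur(g,(0,0),.7)
    inn=np.vstack([sq(57,115),sq(54,115)]); out=np.vstack([sq(65,115)])
    sets=[(inn,1),(out,-1),(H,-1),(np.vstack([box(-162,-84,14,20,107),box(-162,-84,-20,-14,107),box(-176,-169,-8,8,107)]),1)]
    def f(q):
        C,S=np.cos(q[2]),np.sin(q[2]); t=0
        for p,s in sets:
            P=np.c_[q[0]+C*p[:,0]-S*p[:,1],q[1]+S*p[:,0]+C*p[:,1],p[:,2]]; u=topx(c,P).astype(np.float32)
            t-=s*cv2.remap(img,u[None,:,0],u[None,:,1],cv2.INTER_LINEAR)[0].mean()
        return t
    best=None
    for dx in(-15,0,15):
      for dy in(-15,0,15):
        x=np.array(x0,float)+[dx,dy,0]; r=minimize(f,x,method="Nelder-Mead",options=dict(initial_simplex=np.vstack([x,x+[8,0,0],x+[0,8,0],x+[0,0,.1]])))
        if best is None or r.fun<best.fun: best=r
    return np.array([*best.x[:2],np.degrees(best.x[2]),best.fun]).round(2)
def draw(c,im,poly,name,roi,s=4):
    r0,r1,c0,c1=roi; o=cv2.resize(im[r0:r1,c0:c1,::-1].astype(np.uint8),None,fx=s,fy=s,interpolation=cv2.INTER_CUBIC)
    o=cv2.convertScaleAbs(o,alpha=1.5)
    for q,p in poly:
        C,S=np.cos(np.radians(q[2])),np.sin(np.radians(q[2])); p=np.float64(p)
        P=np.c_[q[0]+C*p[:,0]-S*p[:,1],q[1]+S*p[:,0]+C*p[:,1],p[:,2]]
        u=(topx(c,P)-[c0,r0]+.5)*s-.5; cv2.polylines(o,[np.int32(u.round())],True,(0,255,0),1)
    cv2.imwrite(name,o)
def rc(x0,x1,y0,y1,z): return [(x0,y0,z),(x1,y0,z),(x1,y1,z),(x0,y1,z)]
E
python3 - <<'E'
from h import *
print(toplane("top",[[331.2,199.4]],105),toplane("side",[[327,187]],105))
q={}
for c in("top","side"):
    ch=chans(c); q[c]=panj(c,ch,(547,-30,.14)); print(c,q[c])
    p=[(q[c],rc(-60,60,-60,60,115)),(q[c],rc(-165,-80,-10,10,107))]
    if c=="top": draw(c,ch[0],p+[((553.6,327.1,-22),rc(-75,75,-40,40,8))],"pics/o1.png",(155,270,200,400))
    else: draw(c,ch[0],p+[((553.6,327.1,-22),rc(-75,75,-40,40,8))],"pics/o2.png",(105,230,250,400),5)
a,b=[cv2.imread(f"pics/o{i}.png") for i in(1,2)]
b=cv2.resize(b,None,fx=.5,fy=.5) if 0 else b
E
```

```text
[[546.02892096 -14.26304489 105.        ]] [[548.19972244 -26.84264296 105.        ]]Traceback (most recent call last):
  File "<stdin>", line 5, in <module>
  File "h.py", line 67, in panj
    x=np.array(x0,float)+[dx,dy,0]; r=minimize(f,x,method="Nelder-Mead",options=dict(initial_simplex=np.vstack([x,x+[8,0,0],x+[0,8,0],x+[0,0,.1]])))
                                      ~~~~~~~~^^^^^^^^^^^^^^^^^^^^^^^^^^^^^^^^^^^^^^^^^^^^^^^^^^^^^^^^^^^^^^^^^^^^^^^^^^^^^^^^^^^^^^^^^^^^^^^^^^^^^^
    res = _minimize_neldermead(fun, x0, args, callback, bounds=bounds,
                               **options)
    fxr = func(xr)
    fx = function(np.copy(x), *(wrapper_args + args))
  File "h.py", line 61, in f
    P=np.c_[q[0]+C*p[:,0]-S*p[:,1],q[1]+S*p[:,0]+C*p[:,1],p[:,2]]; u=topx(c,P).astype(np.float32)
                                                                     ~~~~^^^^^
  File "h.py", line 8, in topx
    k=env.calibration(c); T=np.linalg.inv(k["pose"])
ValueError: time passes only in moves, steps and waits
```

```bash
python3 - <<'E'
s=open("h.py").read().replace("import cv2, numpy as np\n","import cv2, numpy as np\nCAL={c:env.calibration(c) for c in('top','side')}\n",1).replace("k=env.calibration(c)","k=CAL[c]")
s=s.replace("    v=np.minimum(ch[4],140)\n","").replace("    import types\n","")
open("h.py","w").write(s)
E
python3 - <<'E'
from h import *
q={}
for c in("top","side"):
    ch=chans(c); q[c]=panj(c,ch,(547,-16,.14)); print(c,q[c])
    p=[(q[c],rc(-60,60,-60,60,115)),(q[c],rc(-165,-80,-10,10,107)),((553.6,327.1,-22),rc(-75,75,-40,40,8))]
    if c=="top": draw(c,ch[0],p,"pics/o1.png",(160,265,200,380),4)
    else: draw(c,ch[0],p,"pics/o2.png",(105,220,255,390),4)
a,b=[cv2.imread(f"pics/o{i}.png") for i in(1,2)]
b=cv2.copyMakeBorder(b,0,0,0,a.shape[1]-b.shape[1],cv2.BORDER_CONSTANT)
o=np.vstack([a,b]); o=cv2.resize(o,None,fx=.66,fy=.66,interpolation=cv2.INTER_AREA) ; cv2.imwrite("pics/o3.png",o); print(o.shape)
E
```

```text
top [548.11 -10.29   9.93 -66.65]
side [ 548.77  -12.02   10.56 -122.42]
(581, 475, 3)
```

View pics/o3.png

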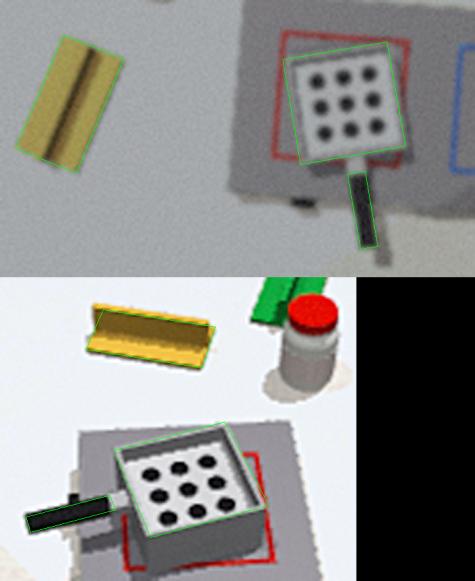

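The overlay fits well: the pan outline at (345,103), the handle and the brass bar at (70,103) are all traced. The pan is at (548,-11), yaw 10.2°.

Request:
carry_out(
  series=[
    [0.35,0.75,0,-0.1],
    [0.35,0.75,0,-0.1],
    [0.35,0.75,0,-0.1],
    [0.35,0.75,0,-0.1],
    [0.35,0.75,0,-0.1],
  ],
  fingers=-1,
)

```text
t: 1.7
eef_pos: [276.7, -406.8, 214.8]
tcp_rot: [3.141, -0.0, 0.254]
ft_force: [-0.0, 0.3, 0.2]
opening: 1.001
grip_force: 0.0
```

Request:
carry_out(
  series=[
    [0.35,0.75,0,-0.1],
    [0.35,0.75,0,-0.1],
    [0.35,0.75,0,-0.1],
    [0.35,0.75,0,-0.1],
    [0.35,0.75,0,-0.1],
  ],
)

```text
t: 2.2
eef_pos: [364.2, -219.4, 214.9]
tcp_rot: [3.141, -0.0, 0.201]
ft_force: [0.8, -0.8, 0.8]
opening: 0.999
grip_force: 0.0
```

Request:
carry_out(
  series=[
    [0.35,0.75,0,-0.1],
    [0.35,0.75,0,-0.1],
    [0.35,0.75,0,-0.03],
    [0.35,0.75,0,0],
    [0,0,0,0],
  ],
)

```text
t: 2.7
eef_pos: [435.0, -67.5, 214.8]
tcp_rot: [-3.142, -0.001, 0.182]
ft_force: [-0.9, 0.7, 0.0]
opening: 1.001
grip_force: 0.0
```

Request:
carry_out(
  series=[
    [0.1,0.38,0,0],
    [0.1,0.38,-0.3,0],
    [0,0,-0.6,0],
    [0,0,-0.6,0],
    [0,0,-0.6,0],
  ],
)

```text
t: 3.2
eef_pos: [443.7, -33.3, 108.9]
tcp_rot: [3.141, -0.001, 0.178]
ft_force: [0.1, 0.3, 0.3]
opening: 0.996
grip_force: 0.0
```

Request:
carry_out(
  series=[
    [0,0,-0.4,0],
    [0,0,-0.18,0],
    [0,0,0,0],
    [0,0,0,0],
    [0,0,0,0],
  ],
)

```text
t: 3.7
eef_pos: [444.3, -33.0, 81.6]
tcp_rot: [3.141, -0.002, 0.178]
ft_force: [0.2, 0.3, -0.4]
opening: 1.0
grip_force: 0.0
```

Request:
carry_out(
  series=[
    [0,0,0,0],
    [0,0,0,0],
    [0,0,0,0],
    [0,0,0,0],
    [0,0,0,0],
  ],
  fingers=0.5,
)

```text
t: 4.2
eef_pos: [443.8, -32.8, 80.7]
tcp_rot: [3.141, -0.0, 0.178]
ft_force: [1.4, 0.2, -0.4]
opening: 0.637
grip_force: 0.0
```

Request:
carry_out(
  series=[
    [0,0,0,0],
    [0,0,0,0],
    [0,0,0,0],
    [0,0,0,0],
    [0,0,0,0],
  ],
  fingers=1,
)

```text
t: 4.7
eef_pos: [443.6, -32.7, 80.6]
tcp_rot: [-3.141, 0.001, 0.178]
ft_force: [-1.2, 1.5, 1.4]
opening: 0.217
grip_force: 0.9
```

Request:
carry_out(
  series=[
    [0,0,0,0],
    [0,0,0,0],
    [0,0,0,0],
    [0,-0.05,0,-0.05],
    [0,-0.1,0,-0.1],
  ],
)

```text
t: 5.2
eef_pos: [443.8, -40.3, 80.6]
tcp_rot: [3.142, 0.0, 0.163]
ft_force: [0.4, 2.7, -0.4]
opening: 0.208
grip_force: 30.0
```

Request:
carry_out(
  series=[
    [-0.01,-0.15,0,-0.1],
    [-0.01,-0.15,0,-0.1],
    [-0.01,-0.15,0,-0.1],
    [-0.01,-0.15,0,-0.1],
    [-0.01,-0.15,0,-0.1],
  ],
)

```text
t: 5.7
eef_pos: [441.2, -78.6, 80.6]
tcp_rot: [3.142, 0.0, 0.109]
ft_force: [0.2, 2.4, -1.2]
opening: 0.211
grip_force: 30.0
```

Request:
carry_out(
  series=[
    [-0.01,-0.17,0,-0.12],
    [-0.01,-0.17,0,-0.12],
    [-0.01,-0.17,0,-0.12],
    [-0.01,-0.17,0,-0.12],
    [-0.01,-0.17,0,-0.12],
  ],
)

```text
t: 6.2
eef_pos: [438.7, -121.0, 80.6]
tcp_rot: [3.142, 0.0, 0.046]
ft_force: [0.6, 2.2, -2.1]
opening: 0.207
grip_force: 30.1
```

Request:
carry_out(
  series=[
    [-0.01,-0.17,0,-0.12],
    [-0.01,-0.17,0,-0.12],
    [-0.01,-0.17,0,-0.12],
    [-0.01,-0.17,0,-0.12],
    [-0.01,-0.17,0,-0.12],
  ],
)

```text
t: 6.7
eef_pos: [436.2, -163.5, 80.6]
tcp_rot: [3.142, 0.0, -0.017]
ft_force: [0.6, 3.4, -1.2]
opening: 0.21
grip_force: 30.1
```

Request:
carry_out(
  series=[
    [-0.01,-0.17,0,-0.12],
    [-0.01,-0.17,0,-0.12],
    [-0.01,-0.17,0,-0.12],
    [-0.01,-0.17,0,-0.12],
    [-0.01,-0.1,0,-0.12],
  ],
)

```text
t: 7.2
eef_pos: [433.8, -202.7, 80.6]
tcp_rot: [3.141, -0.0, -0.08]
ft_force: [0.6, 2.9, -1.7]
opening: 0.21
grip_force: 30.1
```

```bash
python3 - <<'E'
from h import *
for i,c in enumerate(("top","side")):
    ch=chans(c); q=panj(c,ch,(539.5,-214,-.078)); print(c,q,panf(c,ch,(539.5,-214,-.078)))
    draw(c,ch[0],[(q,rc(-60,60,-60,60,115)),((539.5,-214,-4.5),rc(-70,70,-70,70,55))],f"pics/p{i}.png",((160,260,340,440),(190,310,250,400))[i],4)
a,b=[cv2.imread(f"pics/p{i}.png") for i in(0,1)]
a=cv2.copyMakeBorder(a,0,0,0,b.shape[1]-a.shape[1],cv2.BORDER_CONSTANT)
o=np.vstack([a,b]); cv2.imwrite("pics/p3.png",cv2.resize(o,None,fx=.65,fy=.65,interpolation=cv2.INTER_AREA))
print(env.state()["eef_pos"],env.state()["tcp_rot"])
E
```

```text
top [ 528.27 -214.02   -8.35  -14.31] [ 526.87 -213.86   -3.1   -17.17]
side [ 527.72 -207.99   -3.21 -104.64] [ 528.13 -207.52   -4.66  -46.22]
[ 433.79483949 -202.63799272   80.67502821] [ 3.14121846e+00 -3.77584055e-04 -8.04477529e-02]
```

View pics/p3.png

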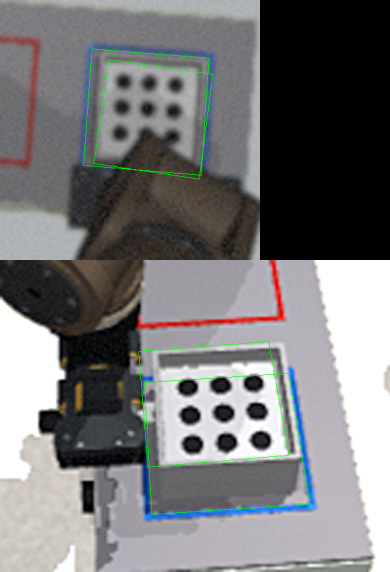

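Request:
carry_out(
  series=[
    [0,-0.05,0,0],
    [0,0,0,0],
    [0,0,0,0],
    [0,0,0,0],
    [0,0,0,0],
  ],
)

```text
t: 7.8
eef_pos: [433.8, -204.2, 80.7]
tcp_rot: [3.142, 0.0, -0.078]
ft_force: [-0.3, 0.6, -1.8]
opening: 0.205
grip_force: 30.0
```

Request:
carry_out(
  series=[
    [0,0,0,0],
    [0,0,0,0],
    [0,0,0,0],
    [0,0,0,0],
    [0,0,0,0],
  ],
  fingers=0.2,
)

```text
t: 8.3
eef_pos: [433.8, -204.4, 80.7]
tcp_rot: [3.141, -0.0, -0.079]
ft_force: [0.4, -0.2, 0.6]
opening: 0.398
grip_force: 0.0
```

Request:
carry_out(
  series=[
    [0,0,0.3,0],
    [0,0,0.6,0],
    [0,0,0.8,0],
    [0,0.3,0.8,0],
    [0,0.8,0,0],
  ],
)

```text
t: 8.8
eef_pos: [435.7, -151.2, 209.9]
tcp_rot: [3.138, -0.008, -0.081]
ft_force: [0.6, 0.7, -1.5]
opening: 0.399
grip_force: 0.0
```

Request:
carry_out(
  series=[
    [0,0.9,0,-0.2],
    [0,0.9,0,-0.2],
    [0,0.9,0,-0.2],
    [0,0.9,0,-0.2],
    [0,0.9,0,-0.2],
  ],
)

```text
t: 9.3
eef_pos: [433.4, 77.4, 205.8]
tcp_rot: [-3.142, -0.0, -0.184]
ft_force: [1.3, -0.4, 0.2]
opening: 0.4
grip_force: 0.0
```

Request:
carry_out(
  series=[
    [0.3,0.8,0,-0.4],
    [0.3,0.8,0,-0.4],
    [0.3,0.8,0,-0.4],
    [0.3,0.8,0,-0.4],
    [0.2,0.8,0,-0.3],
  ],
  fingers=-0.2,
)

```text
t: 9.8
eef_pos: [504.3, 277.5, 205.6]
tcp_rot: [-3.142, -0.0, -0.384]
ft_force: [0.7, -0.5, -0.3]
opening: 0.598
grip_force: 0.0
```

```bash
cat > see.py <<'E'
from h import *
for i,c in enumerate(("top","side")):
    ch=chans(c); q=panj(c,ch,(539.5,-214,-.078)); print(c,q,"blue",blue(c,ch,(539.5,-214,-.075)),"bar",bar(c,ch,(553.6,327.1,-.38)))
    draw(c,ch[0],[(q,rc(-60,60,-60,60,115)),((539.5,-214,-4.5),rc(-70,70,-70,70,55))],f"pics/p{i}.png",((160,260,340,440),(190,310,250,400))[i],4)
a,b=[cv2.imread(f"pics/p{i}.png") for i in(0,1)]
a=cv2.copyMakeBorder(a,0,0,0,b.shape[1]-a.shape[1],cv2.BORDER_CONSTANT)
o=np.vstack([a,b]); cv2.imwrite("pics/p4.png",cv2.resize(o,None,fx=.65,fy=.65,interpolation=cv2.INTER_AREA))
print(env.state()["eef_pos"],env.state()["tcp_rot"])
E
python3 see.py
```

```text
top [ 540.18 -217.5    -6.95  -69.86] blue [ 539.88 -214.67   -4.52  -28.04] bar [552.74 327.82 -21.98 -16.74]
side [ 541.21 -209.9    -2.09 -127.75] blue [ 538.99 -213.02   -4.68  -60.08] bar [556.53 336.52 -22.76 -39.73]
[504.35795481 279.35058941 205.13888233] [-3.14086072e+00 -1.28570799e-04 -3.80156291e-01]
```

View pics/p4.png

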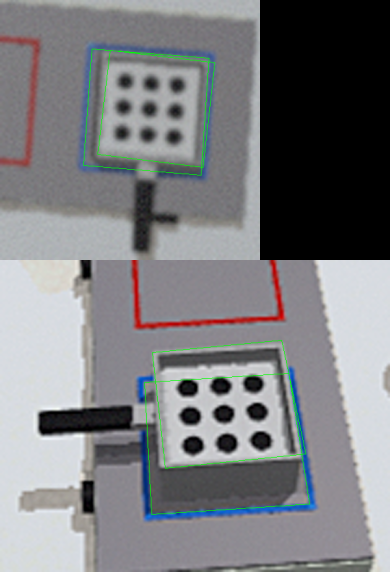

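The pan sits inside the blue outline in both views (top image centre ≈ (150,107), outline around it). Next I'll get the yaw more precisely from the vial holes.

```bash
cat > holes.py <<'E'
from h import *
for c,ro in(("top",(165,235,365,425)),("side",(225,275,305,365))):
    v=chans(c)[4].astype(np.float32); r0,r1,c0,c1=ro
    g=cv2.resize(v[r0:r1,c0:c1],None,fx=8,fy=8,interpolation=cv2.INTER_CUBIC)
    m=(g<(70 if c=="top" else 90)).astype(np.uint8); n,l,s,ce=cv2.connectedComponentsWithStats(m)
    k=[i for i in range(1,n) if 100<s[i,4]<4000 and s[i,2]<90 and s[i,3]<80 and s[i,0]>0 and s[i,1]>0]
    p=toplane(c,(ce[k]+.5)/8-.5+[c0,r0],100)[:,:2]; print(c,len(p),s[k,4])
    # grid fit: centre + a(cos) spacing ~27
    def f(q):
        C,S=np.cos(q[2]),np.sin(q[2]); d=p-q[:2]; L=np.c_[C*d[:,0]+S*d[:,1],-S*d[:,0]+C*d[:,1]]/q[3]
        R=L-np.clip(np.round(L),-1,1); return np.minimum((R**2).sum(1),.05).sum()
    b=min((minimize(f,[540+dx,-213+dy,-.08,sp],method="Nelder-Mead",options=dict(initial_simplex=[[540+dx,-213+dy,-.08,sp],[545+dx,-213+dy,-.08,sp],[540+dx,-208+dy,-.08,sp],[540+dx,-213+dy,-.04,sp],[540+dx,-213+dy,-.08,sp+2]])) for dx in(-5,0,5) for dy in(-5,0,5) for sp in(26,30,34)),key=lambda r:r.fun)
    print(b.x[:2].round(1),np.degrees(b.x[2]).round(2),b.x[3].round(1),b.fun)
E
python3 holes.py
```

```text
top 12 [ 280  232  579 1436 1511 1528 1455 1527 1506 1451 1515 1499]
[ 540.  -211.7] -4.36 29.9 0.15053069483443543
side 10 [2956 3014 2993 3082 3117 3158  196 3299 3363 3243]
[ 538.7 -213.4] -4.34 29.9 0.05014422335768102
```

Request:
carry_out(
  series=[
    [0.5,0.48,0,0],
    [0.49,0.48,-0.4,0],
    [0,0,-0.8,0],
    [0,0,-0.8,0],
    [0,0,-0.6,0],
  ],
)

```text
t: 10.5
eef_pos: [552.6, 321.9, 73.6]
tcp_rot: [3.14, 0.001, -0.383]
ft_force: [1.0, 0.1, -0.8]
opening: 0.597
grip_force: 0.0
```

Request:
carry_out(
  series=[
    [0,0,-0.5,0],
    [0,0,-0.4,0],
    [0,0,-0.3,0],
    [0,0,0,0],
    [0,0,0,0],
  ],
)

```text
t: 11.0
eef_pos: [553.6, 323.2, 16.3]
tcp_rot: [-3.141, -0.0, -0.383]
ft_force: [0.3, -0.5, 0.3]
opening: 0.601
grip_force: 0.0
```

Request:
carry_out(
  series=[
    [0,0.08,0,0],
    [0,0,0,0],
    [0,0,0,0],
    [0,0,0,0],
    [0,0,0,0],
  ],
  fingers=1,
)

```text
t: 11.5
eef_pos: [553.3, 327.7, 15.9]
tcp_rot: [-3.142, -0.0, -0.382]
ft_force: [0.7, -0.0, 0.4]
opening: 0.239
grip_force: 0.0
```

Request:
carry_out(
  series=[
    [0,0,0,0],
    [0,0,0,0],
    [0,0,0,0],
    [0,0,0,0],
    [0,0,0,0],
  ],
)

```text
t: 12.0
eef_pos: [553.3, 327.6, 15.7]
tcp_rot: [3.141, 0.0, -0.382]
ft_force: [-1.3, -0.7, 0.8]
opening: 0.104
grip_force: 30.0
```

```bash
python3 - <<'E'
from h import *
s=env.state();print(s["eef_pos"],s["tcp_rot"],s["opening"],s["grip_force"],s["ft_force"])
ch=chans("side"); m=blob((ch[3]>40),(100,150,270,350)); 
draw("side",ch[0],[],"pics/g.png",(90,160,250,360),5)
E
```

```text
[553.2604047  327.61947261  15.66238447] [ 3.14141504e+00  7.88476273e-05 -3.82317595e-01] 0.10433011755646539 29.998691082000732 [-1.25890512 -0.69381256  0.83168643]
```

View pics/g.png

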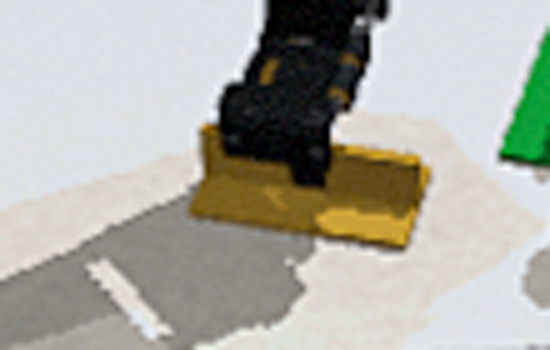

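Request:
carry_out(
  series=[
    [0,0,0.2,0],
    [0,0,0.5,0],
    [0,0,0.8,0],
    [0,0,0.8,0],
    [0,0,0.5,0],
  ],
)

```text
t: 12.55
eef_pos: [553.6, 327.9, 159.0]
tcp_rot: [-3.14, -0.002, -0.382]
ft_force: [-0.5, 0.4, -4.6]
opening: 0.103
grip_force: 30.0
```

Request:
carry_out(
  series=[
    [0,-0.3,0.2,0.1],
    [0,-0.6,0,0.2],
    [0,-0.8,0,0.2],
    [0,-0.8,0,0.2],
    [0,-0.8,0,0.2],
  ],
)

```text
t: 13.05
eef_pos: [552.7, 161.3, 166.0]
tcp_rot: [3.141, 0.0, -0.287]
ft_force: [0.7, 0.1, -3.5]
opening: 0.106
grip_force: 30.0
```

Request:
carry_out(
  series=[
    [0,-0.8,0,0.2],
    [0,-0.8,0,0.2],
    [0,-0.8,0,0.2],
    [0,-0.8,0,0.2],
    [0,-0.7,0,0.2],
  ],
)

```text
t: 13.55
eef_pos: [552.9, -34.1, 166.1]
tcp_rot: [3.141, 0.0, -0.183]
ft_force: [0.2, -0.5, -4.3]
opening: 0.1
grip_force: 30.0
```

Request:
carry_out(
  series=[
    [0,-0.5,0,0.4],
    [0,-0.2,0,0.4],
    [0,0,0,0.2],
    [0,0,0,0],
    [0,0,0,0],
  ],
)

```text
t: 14.05
eef_pos: [553.2, -66.5, 165.8]
tcp_rot: [-3.142, 0.0, -0.079]
ft_force: [-1.0, 0.2, -3.3]
opening: 0.103
grip_force: 30.0
```

Request:
carry_out(
  series=[
    [-0.05,-0.3,0,0.03],
    [-0.05,-0.3,0,0],
    [0,-0.03,-0.4,0],
    [0,0,-0.5,0],
    [0,0,-0.4,0],
  ],
)

```text
t: 14.55
eef_pos: [548.0, -98.9, 99.8]
tcp_rot: [3.142, 0.0, -0.076]
ft_force: [-0.2, -0.2, -3.5]
opening: 0.101
grip_force: 30.0
```

Request:
carry_out(
  series=[
    [0,0,-0.2,0],
    [0,0,-0.15,0],
    [0,0,-0.1,0],
    [0,0,-0.08,0],
    [0,0,0,0],
  ],
)

```text
t: 15.05
eef_pos: [548.3, -98.8, 74.2]
tcp_rot: [3.141, -0.0, -0.075]
ft_force: [-0.3, -0.4, -4.6]
opening: 0.105
grip_force: 30.0
```

```bash
python3 - <<'E'
from h import *
s=env.state();print(s["eef_pos"],s["tcp_rot"],s["ft_force"])
c="side"; ch=chans(c); P=(539.4,-212.7,-4.35); C=np.cos(np.radians(4.35));S=np.sin(np.radians(4.35))
e=s["eef_pos"]
draw(c,ch[0],[(P,rc(-60,60,-60,60,55)),(P,rc(-60,60,-60,60,115)),((e[0],e[1],-4.35),rc(-75,75,-40,40,57)),((e[0],e[1],-4.35),rc(-75,75,-40,40,65))],"pics/q.png",(170,290,270,390),5)
E
```

```text
[548.33894194 -98.79205629  74.19146066] [ 3.14149297e+00 -8.53787838e-05 -7.53606298e-02] [-0.29512667 -0.35773734 -4.63156769]
```

View pics/q.png

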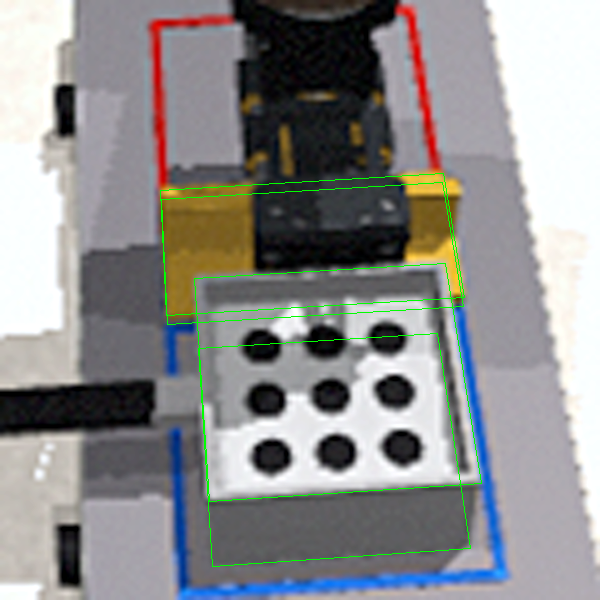

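Request:
carry_out(
  series=[
    [0,0,-0.03,0],
    [0,0,-0.03,0],
    [-0.004,-0.05,0,0],
    [-0.004,-0.05,0,0],
    [-0.004,-0.05,0,0],
  ],
)

```text
t: 15.6
eef_pos: [547.7, -106.6, 71.2]
tcp_rot: [3.141, -0.0, -0.075]
ft_force: [-0.3, -0.4, -3.7]
opening: 0.1
grip_force: 30.0
```

Request:
carry_out(
  series=[
    [-0.004,-0.03,0,0],
    [-0.002,-0.03,0,0],
    [0,0,0,0],
    [0,0,0,0],
    [0,0,0,0],
  ],
)

```text
t: 16.1
eef_pos: [547.4, -109.3, 71.2]
tcp_rot: [3.141, 0.0, -0.075]
ft_force: [-0.2, -0.7, -3.5]
opening: 0.104
grip_force: 30.0
```

Request:
carry_out(
  series=[
    [0,-0.02,0,0],
    [0,-0.02,0,0],
    [0,0,0,0],
    [0,0,0,0],
    [0,0,0,0],
  ],
)

```text
t: 16.6
eef_pos: [547.4, -111.3, 71.1]
tcp_rot: [3.142, 0.0, -0.075]
ft_force: [-0.5, -0.2, -4.3]
opening: 0.103
grip_force: 30.0
```

Request:
carry_out(
  series=[
    [0,-0.02,0,0],
    [0,-0.02,0,0],
    [0,0,0,0],
    [0,0,0,0],
    [0,0,0,0],
  ],
)

```text
t: 17.1
eef_pos: [547.3, -113.2, 71.2]
tcp_rot: [-3.141, 0.0, -0.076]
ft_force: [1.1, 3.3, -2.2]
opening: 0.107
grip_force: 30.0
```

Request:
carry_out(
  series=[
    [0,-0.02,0,0],
    [0,-0.01,0,0],
    [0,0,-0.01,0],
    [0,0,0,0],
    [0,0,0,0],
  ],
)

```text
t: 17.6
eef_pos: [547.4, -114.8, 70.7]
tcp_rot: [3.141, -0.0, -0.075]
ft_force: [-0.6, 4.9, -1.9]
opening: 0.103
grip_force: 30.0
```

Request:
carry_out(
  series=[
    [0,0,0,0],
    [0,0,0,0],
    [0,0,0,0],
    [0,0,0,0],
    [0,0,0,0],
  ],
  fingers=0.55,
)

```text
t: 18.1
eef_pos: [547.4, -115.0, 70.7]
tcp_rot: [3.141, -0.0, -0.075]
ft_force: [0.2, 0.9, 0.1]
opening: 0.225
grip_force: 0.0
```

Request:
carry_out(
  series=[
    [0,0,0.2,0],
    [0,0,0.6,0],
    [0,0,0.8,0],
    [0,0.4,0.8,0],
    [0,0.8,0.4,0],
  ],
)

```text
t: 18.6
eef_pos: [548.3, -55.9, 214.6]
tcp_rot: [3.14, -0.005, -0.078]
ft_force: [-0.5, 0.5, -0.1]
opening: 0.223
grip_force: 0.0
```

Request:
carry_out(
  series=[
    [0,0.8,0,0],
    [0,0.8,0,0],
    [0,0.8,0,0],
    [0,0.8,0,0],
    [0,0.8,0,0],
  ],
)

```text
t: 19.1
eef_pos: [547.1, 146.8, 211.6]
tcp_rot: [-3.142, -0.001, -0.075]
ft_force: [-0.2, 0.3, -0.1]
opening: 0.226
grip_force: 0.0
```

Request:
carry_out(
  series=[
    [0,0.8,0,0],
    [0,0.8,0,0],
    [0,0,0,0],
    [0,0,0,0],
    [0,0,0,0],
  ],
)

```text
t: 19.6
eef_pos: [547.3, 224.4, 211.0]
tcp_rot: [3.141, -0.0, -0.076]
ft_force: [1.1, 0.6, 0.1]
opening: 0.227
grip_force: 0.0
```

```bash
python3 holes.py; python3 - <<'E'
from h import *
for c in("top","side"):
    ch=chans(c); print(c,"blue",blue(c,ch,(539.5,-214,-.075)),"bar",bar(c,ch,(547.3,-114,-.076),55))
draw(c,ch[0],[((547.3,-114.5,-4.35),rc(-75,75,-40,40,63))],"pics/r.png",(170,290,270,390),5)
E
```

```text
top 16 [ 123  167  118  140 1481 1485  161 1501 1451 1536 1518  193 1460 1488
 1485 3391]
[ 539.9 -213.9] -4.29 29.9 0.3502472872764755
side 11 [2946  305 2898 2934 3123 3123 3120  143 3259 3282 3266]
[ 538.8 -215.6] -4.32 29.9 0.10009061557828032
top blue [ 539.75 -214.95   -4.13  -14.86] bar [ 548.7  -115.03   -4.19  -40.32]
side blue [ 538.73 -213.53   -4.24  -48.25] bar [ 548.05 -114.68   -4.22  -58.41]
```

View pics/r.png

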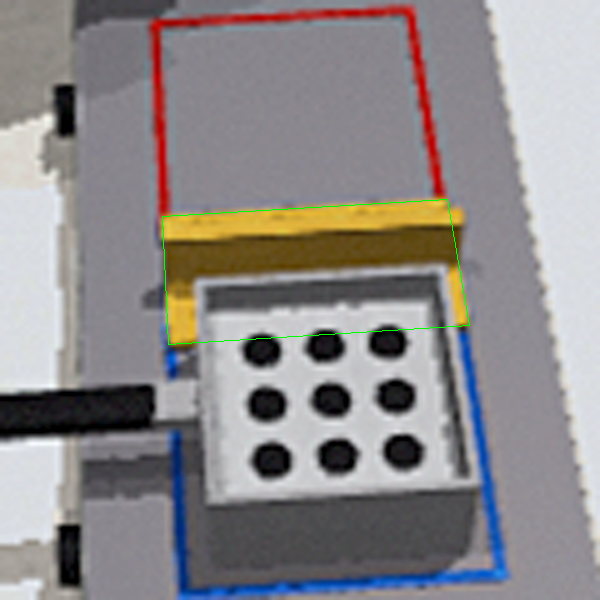

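The bar (about (315,270) in the crop) lies flat and flush against the pan's red-facing side, parallel to it and centred. The pan is inside the blue outline.

```bash
python3 -c "
from cell import env
print(env.job_done())"
```

```text
the job is handed in; nothing more can be done
None
```

I handed the job in: by the last camera measurement the pan is within about 2 mm of centred and square in the blue outline, with the brass bar flat and flush against its red-facing side. The hand-in call returned no verdict.

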